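# Catch brass couplings from the parts chute

## Robot

A 6-joint arm with a two-finger parallel gripper is mounted at the origin on the work surface. World frame = base frame: x ahead of the robot, y to its left, z up, the work surface at z = 0. Lengths are in m, angles in rad, forces in N, time in s.
With the tool pointing down it reaches from about 0.3 to 0.775 m from the base axis. Payload 14.6 kg.
Tool frame: the origin (TCP) lies midway between the tips of the shut fingers; the grasp point (between the pads) lies 19 mm behind it (ctrl.pinch_z is the z of the grasp point in the tool frame, in m); z points along the fingers, y is the line along which they close (so a half turn about z gives the same grasp; the last joint's range is limited). The gripper opens to 94 mm and grips with 3 to 60 N. Pads are 16 mm wide; open, the fingers measure 119 mm over their backs; the gripper's body (75 mm by 177 mm) begins 78 mm behind the grasp point.
Start: joints at [1.083, 0.3, 1.521, -0, 1.321, -0.067], TCP at [0.225, 0.502, 0.205] pointing down, gripper open.
Joint ranges: [-3.03, 3.03], [-0.79, 2.21], [0.23, 2.52], [-1.04, 4.18], [0, 3.07], [-2.55, 2.55]. Speed limits (rad/s): [2.22, 2.22, 2.57, 3.14, 3.14, 3.14].

## Interface

Orientations are given as [roll, pitch, yaw] about the fixed x, y, z axes, in that order (R = Rz(yaw) Ry(pitch) Rx(roll)).
In Python, from station import ctrl, camera, ticket gives the robot as it stands. The module is installed in compiled form; this text tells all that it offers.
- The arm moves only by the shell command python3 -m inch 'ROWS' [FORCE]. ROWS is text: rows parted by semicolons, each of 7 numbers parted by spaces: the opening, from -1 (shut) to 1 (fully open), then the shift along the tool's x, y, z in units of 0.03 m (1.0 is 0.03 m), then the turn, a rotation vector about the tool's x, y, z in units of 10 degrees (1.0 is 10 degrees). In form: grip dx dy dz rx ry rz; .... A call has 1 to 10 rows; each row shifts and turns the commanded pose from where the row before left it, along the tool's axes as they then stand; what a row does not reach is not made up. A row lasts 1/8 s, in which the tool goes at most 62.5 mm and 10.7 degrees, less where a joint would pass 70% of its speed; a pose out of reach is approached as far as the arm can. A call with a number of a shift or a turn outside -1 to 1 is refused whole. A call with a gripper value outside its range is refused whole. The fingers move at their own pace and stop on an object; FORCE is the grip in N (left out, the last holds). Time passes only in rows, so rows that do not move let the fingers close. It gives the time, the measured TCP pose, the force, the opening and the grip force at its end, in the units of the state.
- ctrl.get_obs(): the state, without advancing time (a new reading comes with each control period).
- camera(name): name is "scene" or "top" or "wrist"; returns a dict with "img" (384x512x3 uint8, blue, green, red), "range_z" (384x512 float32, m along the optical axis (not along the pixel's ray), 0 where there is no reading), "intrinsics" (3x3 intrinsics, pixels), "k1" (the pictures are not rectified: a ray, as slopes to the right and down, at radius r is drawn at 1 + k1 r^2 times it, then the intrinsics apply), "view" (4x4, takes a point from world to camera coordinates). Camera axes: x right, y down, z forward; pixel columns grow to the right and rows downward; lengths in m; the calibration is good to about 2 mm. A picture is of the moment at which its call begins.
- ticket.hand_in(): hands the job in; it is judged then, once.
The state is a dict: "time_s": time; "qpos": joint angles; "joint_vel": joint speeds; "tau": joint torques, N m; "ee_pos": TCP position; "eef_rot": TCP orientation; "force": force on the tool from outside, world axes, zero at the start; "moment": the same for the moment, N m; "grip_width": finger opening in m; "grip_force": force on a finger pad.
Only numpy, scipy, OpenCV 4.12 (cv2) and the standard library are available. Lean on these libraries where they do the work, as an engineer would, in place of code of your own. Each camera call takes 0.05 s, during which the arm holds its last target. There are 200 camera calls.

## Task

Of the three open metal tubs, pick up by its grip the one that fits the empty grey cradle snugly. Hold it under the mouth of the parts chute, press its far wall against the hanging paddle until the flap drops open, and catch all three brass couplings in the tub without letting any fall past it; all must lie down inside it, none perched on its rim (shake the heap down if need be). Then set the loaded tub down flat inside the cradle and let go, leaving the other tubs, the wrench and the screwdriver where they are.

Things in the scene. Friction and masses are not known exactly. Their poses are not given: they have to be found in the camera images.
- chute: steel chute on a blue column, fixed. Origin on the bench straight under the flap's pivot at the chute's mouth; x points level, uphill along the chute (the couplings slide towards -x), y across, z up. Floor slopes 30 degrees, channel 34 mm wide inside, 205 mm long, walls 34 mm; the column and foot begin at x = +50 mm, under the chute. The mouth is open below and in front.
- lip (a point): the flap's pivot at the chute's mouth, 260 mm above the bench, on the chute's middle line. Axes as the chute's.
- flap (a joint): sprung flap at the chute's mouth, rad: 0 shut, 1.31 open (in line with the chute floor), 1.35 stop; springs shut when let go. Above the pivot a 30 mm gate holds the couplings back; when open it is a tongue that reaches 26 mm in front of (-x of the chute) and 15 mm below the pivot. It opens by pushing the hanging paddle (point paddle) towards +x of the chute with 2 to 5 N.
- paddle (a point): middle of the lower end of the flap's paddle, which is 50 mm wide, 5 mm thick and hangs 95 mm from the pivot. Shut: 58 mm in front of and 75 mm below the pivot. Open: swung under the chute, past the vertical, 59 mm behind and 74 mm below it. With a tub's rim 50 mm below the pivot, its far wall ends about 37 mm behind the pivot when the flap is fully open.
- coupling0: hollow brass coupling, 60 mm long along its x, square 26 mm middle with round 22 mm ends, 70 g; origin at its centre. Number 1 in the chute's queue, counted from the flap.
- coupling1: hollow brass coupling, 60 mm long along its x, square 26 mm middle with round 22 mm ends, 70 g; origin at its centre. Number 2 in the chute's queue, counted from the flap.
- coupling2: hollow brass coupling, 60 mm long along its x, square 26 mm middle with round 22 mm ends, 70 g; origin at its centre. Number 3 in the chute's queue, counted from the flap.
- tub_80: open aluminium tub, 80 mm wide outside (y), 140 mm long (x), 70 mm high, walls and floor 4 mm, about 160 g; its near (-x) wall is 85 mm high and carries the upright black grip. Origin at the centre of the tub's underside, z up. The three tubs differ in width alone (80, 104, 128 mm).
- tub_104: open aluminium tub, 104 mm wide outside (y), 140 mm long (x), 70 mm high, walls and floor 4 mm, about 160 g; its near (-x) wall is 85 mm high and carries the upright black grip. Origin at the centre of the tub's underside, z up. The three tubs differ in width alone (80, 104, 128 mm).
- tub_128: open aluminium tub, 128 mm wide outside (y), 140 mm long (x), 70 mm high, walls and floor 4 mm, about 160 g; its near (-x) wall is 85 mm high and carries the upright black grip. Origin at the centre of the tub's underside, z up. The three tubs differ in width alone (80, 104, 128 mm).
- tub_80_grip (a point): point to grip on the 80 mm wide tub: on the upright black grip, 103 mm behind (-x) the tub's origin and 105 mm above its underside. The grip is 30 mm wide (y), 20 mm thick (x), top at 125 mm, bracket below it at 60 to 66 mm; 23 mm clear of the tub's wall. Axes as the tub's.
- tub_104_grip (a point): point to grip on the 104 mm wide tub: on the upright black grip, 103 mm behind (-x) the tub's origin and 105 mm above its underside. The grip is 30 mm wide (y), 20 mm thick (x), top at 125 mm, bracket below it at 60 to 66 mm; 23 mm clear of the tub's wall. Axes as the tub's.
- tub_128_grip (a point): point to grip on the 128 mm wide tub: on the upright black grip, 103 mm behind (-x) the tub's origin and 105 mm above its underside. The grip is 30 mm wide (y), 20 mm thick (x), top at 125 mm, bracket below it at 60 to 66 mm; 23 mm clear of the tub's wall. Axes as the tub's.
- cradle: fixed grey cradle, a shallow tray 156 mm (x) by 120 mm (y) inside with a floor 6 mm thick; side cheeks 36 mm high, end lips 22 mm high, all 8 mm thick. Origin at the centre of its underside on the bench. A tub may stand in it either way round (grip to -x or to +x).
- wrench: wrench 200 mm, bystander
- screwdriver: screwdriver 190 mm, bystander
Mind the look-alikes: they are no part of the job. Leave any brown or red look-alike of the tub_104 alone. Leave any green or pink look-alike of the coupling0 alone.

How it is judged:
On the way, in this order (a step that is already met when the one before it is completed fails the run):
1. the 104 mm tub is held in the gripper, lifted clear of the bench (height (world z) of tub_104 above 0.05 m and contact force between tub_104 and the fingers above 0.5 N), for 0.2 s.
2. all three couplings lie in the 104 mm tub while the gripper holds it clear of the bench (all of step 1 and x of coupling0 in the frame of tub_104 between -0.066 and 0.066 m and y of coupling0 in the frame of tub_104 between -0.048 and 0.048 m and z of coupling0 in the frame of tub_104 between 0.004 and 0.07 m and x of coupling1 in the frame of tub_104 between -0.066 and 0.066 m and y of coupling1 in the frame of tub_104 between -0.048 and 0.048 m and z of coupling1 in the frame of tub_104 between 0.004 and 0.07 m and x of coupling2 in the frame of tub_104 between -0.066 and 0.066 m and y of coupling2 in the frame of tub_104 between -0.048 and 0.048 m and z of coupling2 in the frame of tub_104 between 0.004 and 0.07 m), for 0.2 s.
At the end, for the whole second after the job is handed in: The 104 mm tub stands flat on the cradle's floor, inside its cheeks and lips (centred within 13 mm, tilt under 0.06 rad, lined up within 0.15 rad), released and at rest, with all three couplings inside it, their centres below its rim, at rest (x of coupling0 in the frame of tub_104 between -0.066 and 0.066 m and y of coupling0 in the frame of tub_104 between -0.048 and 0.048 m and z of coupling0 in the frame of tub_104 between 0.004 and 0.07 m and x of coupling1 in the frame of tub_104 between -0.066 and 0.066 m and y of coupling1 in the frame of tub_104 between -0.048 and 0.048 m and z of coupling1 in the frame of tub_104 between 0.004 and 0.07 m and x of coupling2 in the frame of tub_104 between -0.066 and 0.066 m and y of coupling2 in the frame of tub_104 between -0.048 and 0.048 m and z of coupling2 in the frame of tub_104 between 0.004 and 0.07 m and x of tub_104 in the frame of cradle between -0.013 and 0.013 m and y of tub_104 in the frame of cradle between -0.013 and 0.013 m and z of tub_104 in the frame of cradle between 0.003 and 0.01 m and angle between tub_104's own z axis and vertical below 0.06 rad and angle between the x axis of tub_104 and the x axis of cradle, either way round below 0.15 rad and linear speed of tub_104 below 0.02 m/s and linear speed of each of coupling0, coupling1, coupling2 below 0.03 m/s); the robot touches nothing.
It fails at once if a coupling falls past the tub (it is below 0.10 m and more than 95 mm sideways from the 104 mm tub's middle) ((height (world z) of coupling0 below 0.1 m and horizontal distance between coupling0 and tub_104 above 0.095 m) or (height (world z) of coupling1 below 0.1 m and horizontal distance between coupling1 and tub_104 above 0.095 m) or (height (world z) of coupling2 below 0.1 m and horizontal distance between coupling2 and tub_104 above 0.095 m)).
It fails at once if another tub is shifted more than 40 mm (distance of any of tub_80, tub_128 from where it was at the start of the episode above 0.04 m).
It fails at once if the wrench or the screwdriver is shifted more than 40 mm (distance of any of wrench, screwdriver from where it was at the start of the episode above 0.04 m).
It also fails if it takes over 59 s, if anything falls off the work surface, if the arm or the gripper's body presses on something with over 40 N, if the wrist force passes 120 N, or if a joint passes its speed limit or range.

## Working session

There is one attempt and no reset: what is moved stays moved. The work goes in short steps, Python scripts to look and compute and a shell command to move; the robot and the scene stay as the last step left them, time stands still between calls to the robot, and variables do not carry over. Pictures are saved under pics/ and viewed, at most 10 in all, crops included, and the job is handed in when it is done.

```bash
mkdir -p pics
cat > h.py <<'E'
import numpy as np, cv2
from station import ctrl, camera, ticket
def cloud(c):
    """world point per pixel (from the depth picture)"""
    K=c["intrinsics"];h,w=c["range_z"].shape
    u,v=np.meshgrid(np.arange(w),np.arange(h))
    D=np.stack([(u-K[0,2])/K[0,0],(v-K[1,2])/K[1,1]],-1)
    s=D.copy()
    for _ in range(10): s=D/(1+c["k1"]*(s**2).sum(-1,keepdims=True))
    z=c["range_z"][...,None]
    P=np.concatenate([s*z,z],-1); V=c["view"]
    P=(P-V[:3,3])@V[:3,:3]
    P[c["range_z"]==0]=np.nan
    return P
E
python3 - <<'E'
from h import *
print(ctrl.get_obs())
ims=[]
for n in("scene","top"):
    c=camera(n); np.savez(n+".npz",**c); cv2.imwrite(f"pics/{n}0.png",cv2.resize(c["img"],(800,600)))
    print(n,c["k1"],c["intrinsics"].tolist(),c["view"].round(3).tolist())
E
```

```text
{'time_s': 0.0, 'qpos': array([ 1.08340634e+00,  3.00480285e-01,  1.52157998e+00,  7.45197348e-07,
        1.32072248e+00, -6.65717102e-02]), 'joint_vel': array([ 0.00076863, -0.00042636, -0.00094108,  0.00023947, -0.00117384,
        0.00024776]), 'tau': array([ 2.81815737e-04, -5.31819785e+01, -3.52731335e+01,  7.08423019e-02,
        2.45099701e-02, -3.76970365e-05]), 'ee_pos': array([0.22454119, 0.50178234, 0.20488177]), 'eef_rot': array([-3.14040524e+00, -7.98882948e-05,  2.72077414e+00]), 'force': array([-0.02193585, -0.54622379,  0.3334371 ]), 'moment': array([ 0.00910149,  0.00089411, -0.00230637]), 'grip_force': 0.0, 'grip_width': 0.09346789967144245}
scene 0.015187977781190562 [[385.0200227887866, 0.0, 255.36781577939183], [0.0, 385.0200227887866, 186.25840696455123], [0.0, 0.0, 1.0]] [[-0.533, 0.846, -0.008, 0.173], [0.554, 0.342, -0.759, -0.134], [-0.64, -0.409, -0.651, 1.776], [0.0, 0.0, 0.0, 1.0]]
top 0.011684348813492073 [[390.8800877951773, 0.0, 256.0257000675471], [0.0, 390.8800877951773, 186.71974224360832], [0.0, 0.0, 1.0]] [[0.0, -1.0, -0.003, 0.102], [-0.998, 0.0, -0.059, 0.508], [0.059, 0.003, -0.998, 1.446], [0.0, 0.0, 0.0, 1.0]]
```

View pics/scene0.png

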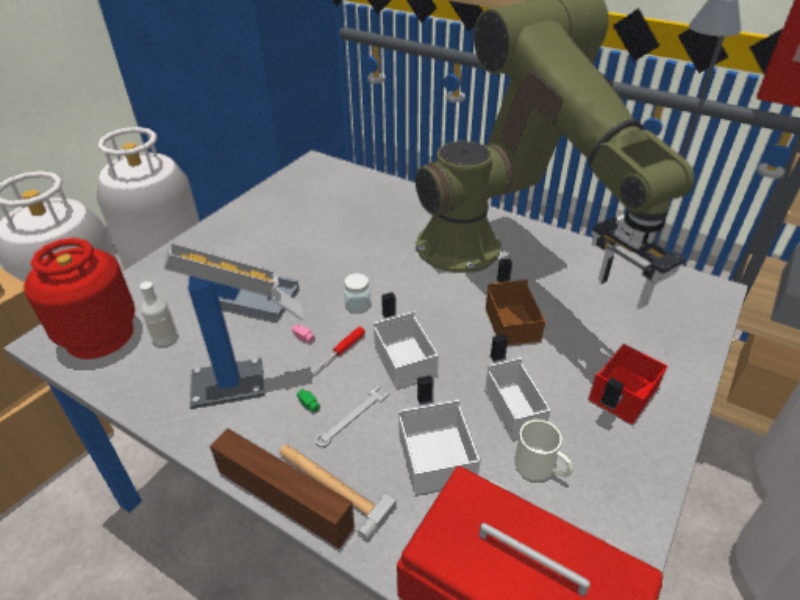

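View pics/top0.png

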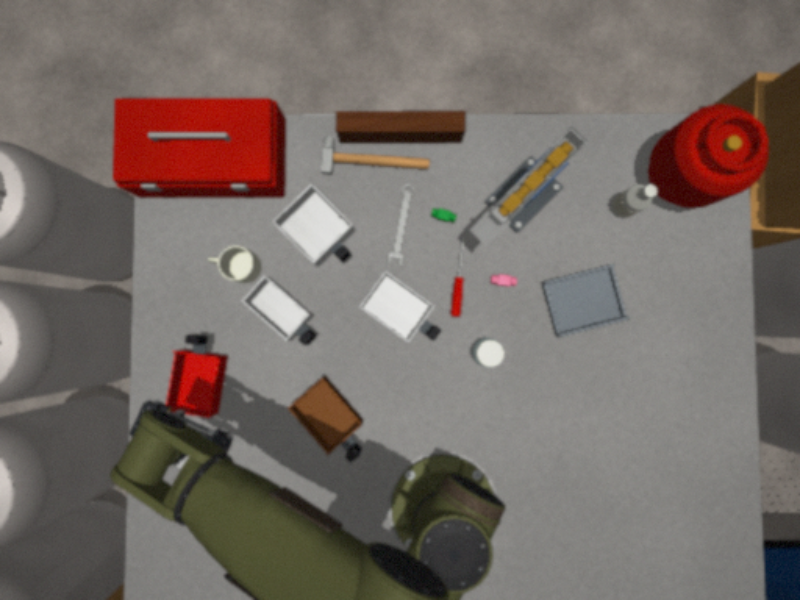

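The scene view shows the three aluminium tubs at about (405,345), (437,440) and (517,395), and the chute at upper left with its paddle at about (285,300). In the top view the middle-size tub is at (397,306) with its grip at (432,331), the cradle at (583,300), the flap at (470,237), and the chute runs uphill to (575,140).

```bash
cat > m.py <<'E'
from h import *
C={n:dict(np.load(n+".npz")) for n in("scene","top")}
P={n:cloud(C[n]) for n in C}
def px(n,x0,x1,y0,y1):  # window in 800x600 view pixels
    m=np.zeros((384,512),bool); m[int(y0*.64):int(y1*.64),int(x0*.64):int(x1*.64)]=1; return m
def rect(p): 
    r=cv2.minAreaRect((p[:,:2]*1000).astype(np.float32)); return np.round(r[0],1),np.round(r[1],1),round(r[2],1)
t=P["top"]
for nm,w in dict(t80=(235,330,265,350),t104=(345,445,260,350),t128=(265,355,175,270),cradle=(530,640,255,345)).items():
    m=px("top",*w); q=t[m]; z=q[:,2]
    print(nm,"bench",np.nanmedian(z[z<.01]), "zmax",np.nanpercentile(z,[90,95,99,99.9]).round(4))
    if nm=="cradle":
        for a,b in((.012,.05),(.028,.05)): print(rect(q[(z>a)&(z<b)]))
        f=q[(z>.003)&(z<.01)];print(len(f),rect(f))
    else:
        k=C["top"]["img"][m].max(1)<70
        print(" rim",rect(q[(z>.055)&(z<.09)&~k]),"grip",np.nanmean(q[k&(z>.1)],0).round(4),(k&(z>.1)).sum())
for n in("scene","top"):
    q=P[n]; m=(px("scene",155,310,235,325) if n=="scene" else px("top",455,590,125,255))&(q[...,2]>.15)
    p=q[m]; print(n,len(p),np.nanmin(p,0).round(3),np.nanmax(p,0).round(3),rect(p))
    s=C[n]; x0,x1,y0,y1=(95,205,150,215) if n=="scene" else (285,385,75,170)
    cv2.imwrite(f"pics/{n}_chute.png",cv2.resize(s["img"][y0:y1,x0:x1],None,fx=6,fy=6,interpolation=cv2.INTER_CUBIC))
E
python3 m.py
```

```text
t80 bench 0.0012527849293066217 zmax [0.0609 0.0723 0.1233 0.1287]
 rim (array([468.3, 388.1]), array([225.9,  83. ]), 49.2) grip [0.4031 0.3077 0.1227] 55
t104 bench 0.001174952238026309 zmax [0.01   0.0677 0.1228 0.1288]
 rim (array([492.5, 136.7]), array([253.3, 103.8]), 54.3) grip [0.4128 0.0287 0.1241] 37
t128 bench 0.0018225195166948816 zmax [0.068  0.0836 0.1279 0.1515]
 rim (array([669.3, 310.4]), array([242. , 128.6]), 45.1) grip [0.5891 0.2315 0.124 ] 47
cradle bench 0.001670100496254275 zmax [0.0138 0.0293 0.0374 0.0413]
(array([ 488.6, -338.2]), array([135.7, 173.4]), 14.0)
(array([ 488.6, -337. ]), array([136.1, 168.8]), 14.4)
1321 (array([ 492.6, -339.9]), array([260.9, 211.1]), 89.9)
scene 2044 [ 0.599 -0.241  0.173] [ 0.792 -0.048  0.393] (array([ 700.6, -144.7]), array([ 57.2, 237.9]), 46.9)
top 1378 [ 0.596 -0.245  0.184] [ 0.789 -0.048  0.394] (array([ 698.1, -146.4]), array([ 57.6, 238.4]), 46.1)
```

```bash
cat >> m.py <<'E'
print("----")
for n in("scene","top"):
    q=P[n]; m=(px("scene",155,310,235,325) if n=="scene" else px("top",455,590,125,255))&(q[...,2]>.17)
    p=q[m]; 
    ch=p[p[:,2]>.29]; c,s,a=rect(ch); print(n,"chute",c,s,a)
    a=np.radians(-43.7); ex=np.array([np.cos(a),np.sin(a)]); ey=np.array([-ex[1],ex[0]])
    x=p[:,:2]@ex; y=p[:,:2]@ey
    for x0 in np.arange(x.min(),x.max(),.015):
        k=(x>=x0)&(x<x0+.015); 
        if k.sum()>3: print(round(x0,3),k.sum(),"y",y[k].min().round(4),y[k].max().round(4),"z",p[k,2].min().round(3),np.median(p[k,2]).round(3),p[k,2].max().round(3))
# grip/rims of tub104 and cradle in the scene view
s=P["scene"]; m=px("scene",365,445,285,395); q=s[m]; k=C["scene"]["img"][m].max(1)<70; z=q[:,2]
print("scene t104 rim",rect(q[(z>.06)&(z<.09)&~k]),"grip",np.nanmean(q[k&(z>.08)],0),rect(q[k&(z>.08)]),np.nanmax(z[k]))
m=px("scene",210,305,265,325); q=s[m]; z=q[:,2]; print("scene cradle hi",rect(q[(z>.012)&(z<.05)]))
t=P["top"];m=px("top",345,450,260,350);q=t[m];z=q[:,2];k=C["top"]["img"][m].max(1)<70;print("top grip",rect(q[k&(z>.1)]))
r=q[(z>.05)&(z<.08)&~k]; a=np.radians(54);ex=np.array([np.cos(a),np.sin(a)]);ey=np.array([-ex[1],ex[0]])
g=np.nanmean(q[k&(z>.1)],0)[:2]; x=(r[:,:2]-g)@ex;y=(r[:,:2]-g)@ey; print("rim rel grip x",np.percentile(x,[0,1,5,95,99,100]).round(4),"y",np.percentile(y,[0,1,50,99,100]).round(4))
E
python3 m.py | sed -n '/----/,$p'
```

```text
----
scene chute [ 716.9 -162.7] [ 48.4 188.9] 45.1
0.488 54 y 0.3551 0.4058 z 0.185 0.195 0.207
0.503 58 y 0.3538 0.4033 z 0.203 0.214 0.228
0.518 75 y 0.35 0.4032 z 0.22 0.237 0.283
0.533 99 y 0.3546 0.4069 z 0.239 0.277 0.299
0.548 95 y 0.355 0.4074 z 0.253 0.292 0.307
0.563 90 y 0.3554 0.4014 z 0.272 0.302 0.316
0.578 96 y 0.3549 0.3996 z 0.278 0.308 0.325
0.593 102 y 0.3541 0.4005 z 0.277 0.316 0.334
0.608 141 y 0.3554 0.4006 z 0.261 0.32 0.341
0.623 146 y 0.3544 0.4018 z 0.269 0.325 0.351
0.638 213 y 0.3533 0.4014 z 0.173 0.316 0.359
0.653 251 y 0.353 0.4008 z 0.207 0.305 0.369
0.668 254 y 0.3531 0.4004 z 0.21 0.306 0.376
0.683 230 y 0.3528 0.3992 z 0.213 0.308 0.388
0.698 109 y 0.3519 0.3964 z 0.349 0.373 0.393
0.713 31 y 0.3556 0.3957 z 0.353 0.367 0.379
top chute [ 714.5 -164.2] [ 44.6 190.5] 45.0
0.487 86 y 0.3534 0.4022 z 0.184 0.195 0.207
0.502 91 y 0.353 0.4018 z 0.198 0.215 0.228
0.517 114 y 0.3527 0.4006 z 0.221 0.236 0.286
0.532 102 y 0.348 0.4055 z 0.237 0.275 0.299
0.547 95 y 0.3479 0.4055 z 0.256 0.294 0.309
0.562 68 y 0.3561 0.3946 z 0.271 0.304 0.319
0.577 75 y 0.3556 0.394 z 0.276 0.308 0.325
0.592 92 y 0.3532 0.3965 z 0.284 0.318 0.337
0.607 84 y 0.3529 0.3963 z 0.29 0.329 0.343
0.622 84 y 0.3525 0.3957 z 0.298 0.335 0.353
0.637 92 y 0.3522 0.3967 z 0.309 0.34 0.363
0.652 97 y 0.3518 0.3929 z 0.305 0.356 0.367
0.667 86 y 0.3514 0.3924 z 0.305 0.364 0.379
0.682 76 y 0.3512 0.3916 z 0.304 0.366 0.387
0.697 85 y 0.3528 0.3911 z 0.344 0.355 0.394
0.712 51 y 0.3525 0.3909 z 0.351 0.359 0.379
scene t104 rim (array([431. ,  50.9]), array([293.5, 105.7]), 53.8) grip [0.51480753 0.13965907 0.11052474] (array([503.8, 128.7]), array([295.5,  28.4]), 49.0) 0.1289841224271337
scene cradle hi (array([ 489.6, -333.3]), array([143. , 166.8]), 14.8)
top grip (array([412.9,  28.3]), array([15.4, 25.6]), 54.4)
rim rel grip x [0.0076 0.011  0.0152 0.1693 0.1702 0.2609] y [-0.0534 -0.0528 -0.0049  0.0507  0.051 ]
```

View pics/scene_chute.png

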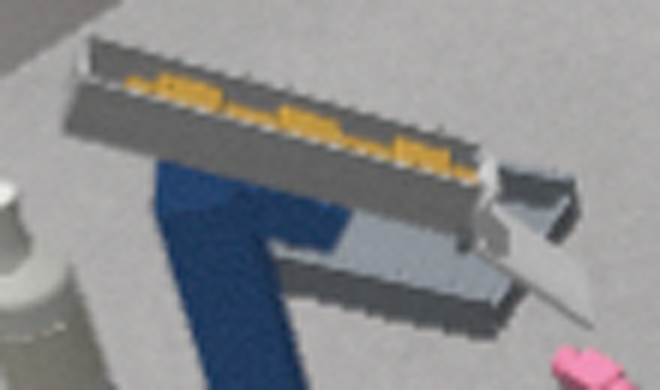

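The crop shows the three brass couplings queued above the shut flap, with the paddle hanging forward of the mouth, its lower end near (590,325). From both views I get a chute yaw of about -45° and the lip near (0.656,-0.105). The tub's grip is at (0.413,0.0285), with the tub yaw at 54°.

```bash
cat > go.py <<'E'
# go.py x y z yaw_deg : remaining shift (tool axes now, 30 mm units) and turn (10 deg units)
import sys
from h import *
from scipy.spatial.transform import Rotation as R
o=ctrl.get_obs(); r=R.from_euler("xyz",o["eef_rot"]); p=o["ee_pos"]
print("t %.2f"%o["time_s"],"pos",p.round(4),"rpy",np.degrees(o["eef_rot"]).round(2),"F",o["force"].round(1),"w %.4f f %.1f"%(o["grip_width"],o["grip_force"]))
if len(sys.argv)>4:
    x,y,z,a=map(float,sys.argv[1:5]); t=R.from_euler("xyz",[180,0,a],degrees=True)
    print("turn",(np.degrees((r.inv()*t).as_rotvec())/10).round(3)," shift before turn",(r.inv().apply(np.array([x,y,z])-p)/.03).round(3)," after turn",(t.inv().apply(np.array([x,y,z])-p)/.03).round(3))
E
python3 -m inch '1 0 0 0 0 0 -.98;1 0 0 0 0 0 -.98;1 0 0 0 0 0 -.98;1 0 0 0 0 0 -.98;1 0 0 0 0 0 -.98;1 0 0 0 0 0 -.98;1 0 0 0 0 0 -.98;1 0 0 0 0 0 -.95;1 0 0 0 0 0 0'
python3 go.py .413 .0285 .205 234
```

```text
time_s: 1.23
ee_pos: [0.2246, 0.5019, 0.2052]
eef_rot: [-3.142, -0.001, -2.2]
force: [-0.4, 0.0, 0.0]
grip_width: 0.0936
grip_force: 0.0
t 1.23 pos [0.2246 0.5019 0.2052] rpy [-1.8000e+02 -3.0000e-02 -1.2607e+02] F [-0.4  0.   0. ] w 0.0936 f 0.0
turn [-0.    -0.003 -0.007]  shift before turn [ 9.0580e+00 -1.4367e+01  1.1000e-02]  after turn [ 9.0760e+00 -1.4356e+01  5.0000e-03]
```

```bash
python3 -m inch '1 .6 -.95 0 0 0 0;1 .6 -.95 0 0 0 0;1 .6 -.95 0 0 0 0;1 .6 -.95 0 0 0 0;1 .6 -.95 0 0 0 0;1 .6 -.95 0 0 0 0;1 .6 -.95 0 0 0 0;1 .6 -.95 0 0 0 0;1 .6 -.95 0 0 0 0;1 .6 -.95 0 0 0 0' >/dev/null
python3 -m inch '1 .6 -.97 0 0 0 0;1 .6 -.97 0 0 0 0;1 .6 -.97 0 0 0 0;1 .6 -.97 0 0 0 0;1 .6 -.97 0 0 0 0;1 .07 0 0 0 0 0;1 0 0 0 0 0 0' >/dev/null
python3 go.py .413 .0285 .086 234
python3 - <<'E'
from h import *
c=camera("wrist"); np.savez("w1.npz",**c); cv2.imwrite("pics/w1.png",c["img"])
p=cloud(c); k=c["img"].max(2)<70; z=p[...,2]
m=k&(z>.11)&(z<.135); q=p[m]
print(m.sum(), cv2.minAreaRect((q[:,:2]*1000).astype(np.float32)), np.median(q,0))
E
```

```text
t 3.35 pos [0.4126 0.0291 0.2054] rpy [ 179.98   -0.   -126.16] F [-0.2  0.6  0.3] w 0.0942 f 0.0
turn [ 0.002 -0.    -0.016]  shift before turn [ 0.009 -0.023  3.979]  after turn [ 0.009 -0.022  3.979]
602 ((410.8829040527344, 23.891029357910156), (19.00965118408203, 29.631921768188477), 54.416202545166016) [0.40990162 0.02296119 0.12497768]
```

View pics/w1.png

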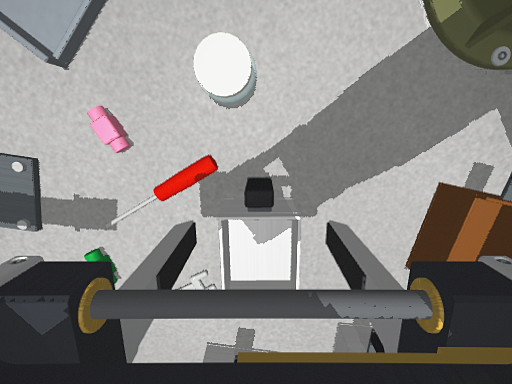

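The wrist view shows the grip top at (260,192) ahead of the fingers, centred between them, and the tub behind it at (260,250). It puts the grip about 4 mm further along tool x than my first estimate.

```bash
python3 -m inch '1 .13 -.04 .8 0 0 0;1 0 0 .8 0 0 0;1 0 0 .8 0 0 0;1 0 0 .8 0 0 0;1 0 0 .77 0 0 0;1 0 0 0 0 0 0;-1 0 0 0 0 0 0;-1 0 0 0 0 0 0;-1 0 0 0 0 0 0;-1 0 0 0 0 0 0' 60; python3 -m inch '-1 0 0 0 0 0 0;-1 0 0 0 0 0 0;-1 0 0 0 0 0 0'; python3 -m inch '-1 0 0 -.5 0 0 0;-1 0 0 -.7 0 0 0;-1 0 0 -.8 0 0 0;-1 0 0 0 0 0 0' ;python3 go.py .413 .0285 .226 234
```

```text
time_s: 4.65
ee_pos: [0.4117, 0.0249, 0.0866]
eef_rot: [-3.141, 0.0, -2.199]
force: [0.6, 0.1, -0.5]
grip_width: 0.0575
grip_force: 0.0
time_s: 5.03
ee_pos: [0.4116, 0.0249, 0.0864]
eef_rot: [-3.142, 0.0, -2.199]
force: [-0.4, -0.7, 0.2]
grip_width: 0.0296
grip_force: 60.0
time_s: 5.52
ee_pos: [0.4122, 0.0249, 0.1472]
eef_rot: [-3.14, 0.001, -2.199]
force: [-0.0, -0.6, -2.1]
grip_width: 0.0296
grip_force: 60.0
t 5.53 pos [0.4122 0.0249 0.1472] rpy [-1.7988e+02  7.0000e-02 -1.2601e+02] F [-0.  -0.6 -2.1] w 0.0296 f 60.0
turn [-0.012  0.007 -0.001]  shift before turn [-0.116  0.043 -2.626]  after turn [-0.113  0.049 -2.626]
```

```bash
python3 -m inch '-1 0 0 -.8 0 0 0;-1 0 0 -.9 0 0 0;-1 0 0 -.9 0 0 0;-1 0 0 0 0 0 .5;-1 0 0 0 0 0 .9;-1 0 0 0 0 0 .95;-1 0 0 0 0 0 .95;-1 0 0 0 0 0 .95;-1 0 0 0 0 0 .95;-1 0 0 0 0 0 .95'>/dev/null; python3 -m inch '-1 0 0 0 0 0 .95;-1 0 0 0 0 0 .95;-1 0 0 0 0 0 .95;-1 0 0 0 0 0 .9;-1 0 0 0 0 0 0;-1 0 0 0 0 0 0';python3 go.py .480 .070 .226 135
```

```text
time_s: 7.52
ee_pos: [0.4115, 0.025, 0.2237]
eef_rot: [-3.141, -0.001, 2.359]
force: [1.3, 0.0, -2.6]
grip_width: 0.0296
grip_force: 60.0
t 7.53 pos [0.4115 0.025  0.2237] rpy [-1.7997e+02 -4.0000e-02  1.3519e+02] F [ 1.3  0.  -2.6] w 0.0296 f 60.0
turn [-0.003 -0.004  0.019]  shift before turn [-0.562  2.675 -0.078]  after turn [-0.554  2.677 -0.076]
```

Go to staging and measure tub rim, paddle and lip together in both views.

```bash
python3 -m inch '-1 -.14 .67 -.02 0 0 0;-1 -.14 .67 -.02 0 0 0;-1 -.14 .67 -.02 0 0 0;-1 -.14 .67 -.02 0 0 0;-1 0 0 0 0 0 0;-1 0 0 0 0 0 0'>/dev/null;python3 go.py .5593 -.0092 .226 135
python3 - <<'E'
from h import *
for n in("scene","top"):
    c=camera(n); np.savez(n+"1.npz",**c); P=cloud(c); im=c["img"].astype(int)
    cv2.imwrite(f"pics/{n}1.png",cv2.resize(c["img"],(800,600)))
    s2=.5**.5; X=(P[...,0]-P[...,1])*s2; Y=(P[...,0]+P[...,1])*s2; Z=P[...,2]
    m=(X>.25)&(X<.58)&(Y>.3)&(Y<.48)&(Z>.13)&(Z<.31)
    for x0 in np.arange(.30,.58,.01):
        k=m&(X>=x0)&(X<x0+.01)
        if k.sum()>3: print(n,x0.round(2),k.sum(),"y",np.percentile(Y[k],[1,99]).round(4),"z",np.percentile(Z[k],[1,50,99]).round(4))
E
```

```text
t 8.28 pos [0.4798 0.0697 0.2264] rpy [-1.7997e+02 -3.0000e-02  1.3506e+02] F [-0.8  0.6 -1.3] w 0.0297 f 60.0
turn [-0.003 -0.003  0.006]  shift before turn [-3.732  0.011  0.012]  after turn [-3.732  0.015  0.014]
scene 0.3 41 y [0.374  0.4122] z [0.2022 0.2147 0.2682]
scene 0.31 22 y [0.3763 0.4044] z [0.1997 0.2059 0.2091]
scene 0.32 119 y [0.3378 0.4432] z [0.1411 0.1979 0.2263]
scene 0.33 106 y [0.3365 0.4443] z [0.1411 0.1708 0.2093]
scene 0.34 100 y [0.3368 0.4434] z [0.1413 0.1743 0.2102]
scene 0.35 102 y [0.3368 0.4441] z [0.1409 0.1753 0.2107]
scene 0.36 104 y [0.3367 0.4442] z [0.1418 0.1713 0.2092]
scene 0.37 106 y [0.3362 0.4438] z [0.1402 0.1727 0.2102]
scene 0.38 104 y [0.3363 0.4439] z [0.1391 0.1704 0.2092]
scene 0.39 105 y [0.3373 0.444 ] z [0.1391 0.1725 0.2091]
scene 0.4 106 y [0.3373 0.445 ] z [0.1402 0.173  0.2094]
scene 0.41 105 y [0.3371 0.4441] z [0.1393 0.1746 0.2088]
scene 0.42 104 y [0.3366 0.4435] z [0.1384 0.1716 0.2087]
scene 0.43 105 y [0.3362 0.4432] z [0.1396 0.1718 0.2095]
scene 0.44 109 y [0.3375 0.4434] z [0.1395 0.1732 0.21  ]
scene 0.45 102 y [
[... 1390 characters left out ...]
19 y [0.3376 0.4402] z [0.1392 0.1463 0.2153]
top 0.46 114 y [0.3412 0.4363] z [0.1424 0.1849 0.2138]
top 0.47 11 y [0.365 0.411] z [0.182  0.1862 0.1939]
top 0.48 61 y [0.3646 0.412 ] z [0.1842 0.196  0.205 ]
top 0.49 58 y [0.3646 0.413 ] z [0.2001 0.2074 0.216 ]
top 0.5 62 y [0.3646 0.4126] z [0.2105 0.2211 0.2299]
top 0.51 73 y [0.3646 0.4122] z [0.2255 0.2338 0.2867]
top 0.52 78 y [0.3647 0.4117] z [0.2375 0.2499 0.2937]
top 0.53 66 y [0.3603 0.4162] z [0.2513 0.2818 0.2999]
top 0.54 59 y [0.365  0.4166] z [0.2583 0.2937 0.3051]
top 0.55 51 y [0.369  0.4074] z [0.27  0.302 0.308]
top 0.56 36 y [0.3734 0.4054] z [0.2748 0.3034 0.3093]
top 0.57 30 y [0.3734 0.4053] z [0.2795 0.3034 0.3094]
```

View pics/scene1.png

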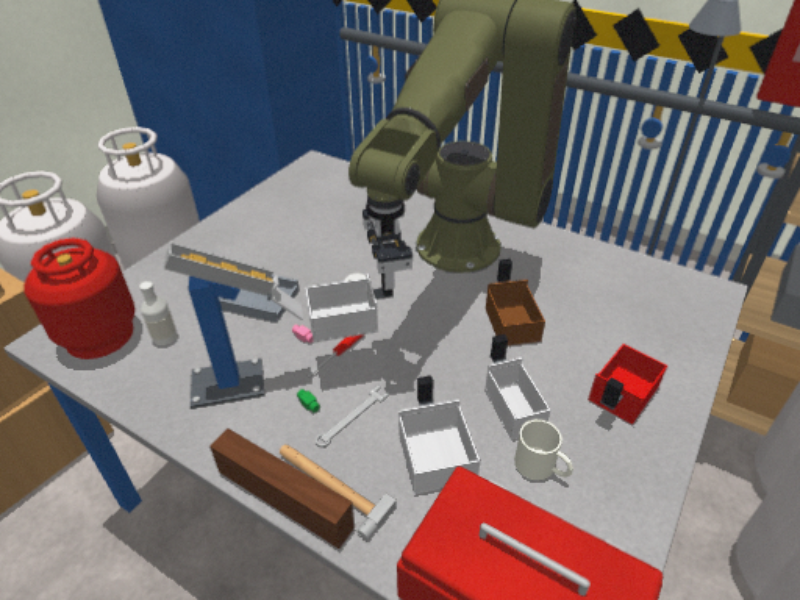

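The scene view shows the tub level at (340,305), its far wall just in front of the paddle (285,300). In chute axes the tub's midline (0.389) matches the paddle's, and the rim is at 0.210 m, 50 mm below the pivot.

```bash
python3 -m inch '-1 -.3 0 0 0 0 0;-1 -.3 0 0 0 0 0;-1 -.3 0 0 0 0 0;-1 -.3 0 0 0 0 0;-1 -.3 0 0 0 0 0;-1 -.3 0 0 0 0 0;-1 -.3 0 0 0 0 0;-1 -.3 0 0 0 0 0;-1 -.3 0 0 0 0 0;-1 -.3 0 0 0 0 0'|grep -E 'pos|force'; python3 -m inch '-1 -.3 0 0 0 0 0;-1 -.3 0 0 0 0 0;-1 -.1 0 0 0 0 0;-1 0 0 0 0 0 0;-1 0 0 0 0 0 0;-1 0 0 0 0 0 0;-1 0 0 0 0 0 0;-1 0 0 0 0 0 0'|grep -E 'pos|force'
python3 go.py .5593 -.0092 .226 135
python3 - <<'E'
from h import *
for n in("scene","top"):
    c=camera(n); np.savez(n+"2.npz",**c)
    if n=="scene": im=c["img"][130:250,90:270]
    else: im=c["img"][70:200,240:400]
    cv2.imwrite(f"pics/{n}2.png",cv2.resize(im,None,fx=4,fy=4,interpolation=cv2.INTER_CUBIC))
E
```

```text
ee_pos: [0.5443, 0.0059, 0.2268]
force: [-1.9, 2.2, -1.4]
grip_force: 60.0
ee_pos: [0.5588, -0.0086, 0.2268]
force: [-2.7, 2.5, -6.2]
grip_force: 60.0
t 10.62 pos [ 0.5588 -0.0086  0.2268] rpy [-180.      0.    134.99] F [-2.7  2.5 -6.2] w 0.0299 f 60.0
turn [-0.     0.    -0.001]  shift before turn [-0.027 -0.003  0.026]  after turn [-0.027 -0.003  0.026]
```

View pics/scene2.png

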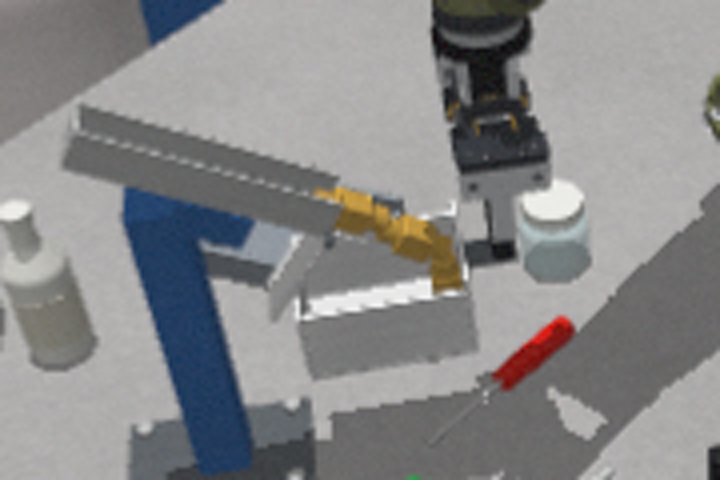

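The crop shows the flap open. The couplings have formed a train: the first stands against the tub's near wall (445,265), the second leans on the tongue (400,235), and the third is still at the mouth (345,205). I'll let a little time pass and then jiggle sideways.

```bash
python3 -m inch '-1 0 0 0 0 0 0;-1 0 0 0 0 0 0;-1 0 .2 0 0 0 0;-1 0 -.4 0 0 0 0;-1 0 .4 0 0 0 0;-1 0 -.4 0 0 0 0;-1 0 .2 0 0 0 0;-1 0 0 0 0 0 0'|grep -E 'pos|force'
cat > look.py <<'E'
import sys
from h import *
# brass points in chute axes (x from lip, y from midline), both views
n=sys.argv[1]; s2=.5**.5
for v in("scene","top"):
    c=camera(v); np.savez(v+n+".npz",**c); P=cloud(c); hsv=cv2.cvtColor(c["img"],cv2.COLOR_BGR2HSV)
    k=(cv2.inRange(hsv,(12,110,60),(32,255,255))>0)&(P[...,2]>.1)&(P[...,0]>.35)&(P[...,1]<.2)&(P[...,1]>-.4)
    X=(P[...,0]-P[...,1])*s2-.538; Y=(P[...,0]+P[...,1])*s2-.389; Z=P[...,2]
    k&=(X>-.15)&(abs(Y)<.08)
    print(v,k.sum(),"x %.3f %.3f"%tuple(np.percentile(X[k],[1,99])),"y %.3f %.3f"%tuple(np.percentile(Y[k],[1,99])),"z %.3f %.3f"%tuple(np.percentile(Z[k],[1,99])), "over rim(.21):",(Z[k]>.212).sum())
    for x0 in np.arange(-.11,.05,.02):
        j=k&(X>=x0)&(X<x0+.02)
        if j.sum()>3: print("  ",x0.round(2),j.sum(),np.percentile(Z[j],[2,98]).round(3),np.percentile(Y[j],[2,98]).round(3))
    im=c["img"][130:250,90:270] if v=="scene" else c["img"][70:200,240:400]
    cv2.imwrite(f"pics/{v}{n}.png",cv2.resize(im,None,fx=4,fy=4,interpolation=cv2.INTER_CUBIC))
E
python3 look.py 3
```

```text
ee_pos: [0.5591, -0.0083, 0.2268]
force: [-1.8, 1.0, -4.4]
grip_force: 60.0
scene 206 x -0.099 -0.018 y -0.048 -0.001 z 0.155 0.199 over rim(.21): 2
   -0.11 37 [0.166 0.339] [-0.033 -0.004]
   -0.09 58 [0.165 0.198] [-0.037 -0.001]
   -0.07 41 [0.161 0.191] [-0.032 -0.005]
   -0.05 52 [0.159 0.184] [-0.046 -0.002]
   -0.03 18 [0.144 0.174] [-0.035 -0.009]
top 19 x -0.145 -0.012 y -0.038 0.041 z 0.156 0.535 over rim(.21): 9
   -0.11 6 [0.512 0.535] [-0.023  0.006]
   -0.03 10 [0.156 0.168] [0.012 0.023]
```

All brass now sits below the rim (0.21). I'll back off from the paddle and check.

```bash
python3 -m inch '-1 .25 0 0 0 0 0;-1 .4 0 0 0 0 0;-1 .4 0 0 0 0 0;-1 .4 0 0 0 0 0;-1 .4 0 0 0 0 0;-1 .4 0 0 0 0 0;-1 .5 0 0 0 0 0;-1 .6 0 0 0 0 0;-1 .4 0 0 0 0 0;-1 0 0 0 0 0 0'>/dev/null
python3 go.py .4637 -.2381 .23 104
python3 - <<'E'
from h import *
s2=.5**.5
c=camera("scene"); P=cloud(c); cv2.imwrite("pics/scene4.png",cv2.resize(c["img"][120:260,100:290],None,fx=4,fy=4,interpolation=cv2.INTER_CUBIC))
c=camera("wrist"); cv2.imwrite("pics/w4.png",c["img"])
hsv=cv2.cvtColor(c["img"],cv2.COLOR_BGR2HSV);P=cloud(c)
o=ctrl.get_obs()["ee_pos"]; d=P-o; X=(d[...,0]-d[...,1])*s2-.103; Y=(d[...,0]+d[...,1])*s2; Z=d[...,2]+.086
k=(cv2.inRange(hsv,(12,110,50),(32,255,255))>0)&(abs(X)<.09)&(abs(Y)<.07)
print(k.sum(),[np.percentile(a[k],[0,2,50,98,100]).round(3) for a in(X,Y,Z)])
E
```

```text
t 13.07 pos [0.4789 0.0715 0.227 ] rpy [1.7998e+02 2.0000e-02 1.3505e+02] F [ 1.2 -0.7 -3. ] w 0.0292 f 60.0
turn [3.000e-03 2.000e-03 3.105e+00]  shift before turn [-6.934 -7.662 -0.1  ]  after turn [-9.892 -2.989 -0.1  ]
737 [array([-0.047, -0.044,  0.033,  0.06 ,  0.064]), array([-0.03 , -0.028,  0.003,  0.02 ,  0.022]), array([-0.001,  0.01 ,  0.023,  0.05 ,  0.051])]
```

View pics/scene4.png

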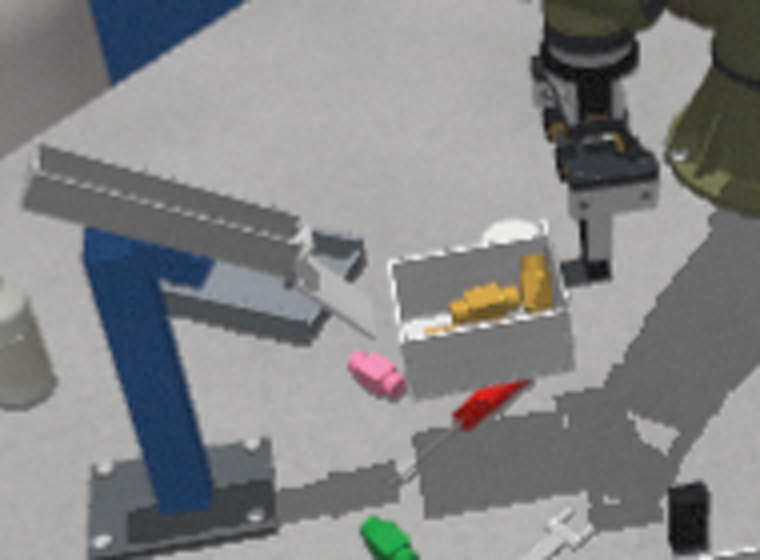

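The crop shows all three brass couplings lying inside the tub, around (430,330), (485,300) and (537,280), and the chute is empty. The wrist depth puts their tops at about 50 mm, below the 70 mm rim. I'll carry the tub to above the cradle.

```bash
python3 -m inch '-1 .3 0 0 0 0 0;-1 .5 0 0 0 0 0;-1 .5 0 0 0 0 0;-1 .5 0 0 0 0 0;-1 .2 0 0 0 0 .4;-1 0 0 0 0 0 .6;-1 0 0 0 0 0 .6;-1 0 0 0 0 0 .6;-1 0 0 0 0 0 .5;-1 0 0 0 0 0 .4'>/dev/null
python3 go.py .4637 -.2381 .23 104
python3 -m inch '-1 -.4 -.06 0 0 0 0;-1 -.7 -.1 0 0 0 0;-1 -.8 -.14 0 0 0 0;-1 -.8 -.14 0 0 0 0;-1 -.8 -.14 0 0 0 0;-1 -.8 -.14 0 0 0 0;-1 -.8 -.14 0 0 0 0;-1 -.8 -.14 0 0 0 0;-1 -.8 -.14 0 0 0 0;-1 -.8 -.14 0 0 0 0' >/dev/null
python3 -m inch '-1 -.8 -.14 0 0 0 0;-1 -.8 -.14 0 0 0 0;-1 -.8 -.14 0 0 0 0;-1 -.7 -.12 0 0 0 0;-1 -.5 -.06 0 0 0 0;-1 -.3 0 0 0 0 0;-1 0 0 0 0 0 0;-1 0 0 0 0 0 0'>/dev/null
python3 go.py .4637 -.2381 .23 104
cat > fit.py <<'E'
# lower/upper rects: cradle and tub, measured in the same top and scene pictures
from h import *
o=ctrl.get_obs()
for v in("top","scene"):
    c=camera(v); P=cloud(c); Z=P[...,2]; m=(P[...,0]>.36)&(P[...,0]<.62)&(P[...,1]<-.2)&(P[...,1]>-.47)
    lum=c["img"].max(2)
    for nm,a,b in(("cradle",.012,.045),("tub",.05,.235)):
        tz=o["ee_pos"][2]-.086
        if nm=="tub": a,b=tz+.05,tz+.08
        q=P[m&(Z>a)&(Z<b)&(lum>60)]
        for ang in(-76,):
            A=np.radians(ang); e=np.array([[np.cos(A),np.sin(A)],[-np.sin(A),np.cos(A)]]); r=(q[:,:2]-[.4886,-.3382])@e.T
            print(v,nm,len(q),"x",np.percentile(r[:,0],[0,1,99,100]).round(4),"y",np.percentile(r[:,1],[0,1,99,100]).round(4),cv2.minAreaRect((q[:,:2]*1000).astype(np.float32)))
E
python3 fit.py
```

```text
t 14.43 pos [0.4365 0.114  0.2269] rpy [179.97  -0.   103.86] F [ 0.5 -1.  -3.7] w 0.0299 f 60.0
turn [ 0.003 -0.    -0.014]  shift before turn [-11.612  -1.931  -0.105]  after turn [-11.607  -1.958  -0.104]
t 16.68 pos [ 0.4649 -0.2316  0.2267] rpy [-1.8000e+02 -1.0000e-02  1.0402e+02] F [ 0.2 -0.4 -3.3] w 0.0297 f 60.0
turn [-0.    -0.001  0.002]  shift before turn [-0.2   -0.09  -0.108]  after turn [-0.2   -0.09  -0.108]
top cradle 116 x [-0.0875 -0.087   0.0826  0.0831] y [-0.022  -0.021   0.0679  0.0679] ((537.3572998046875, -308.1383056640625), (79.7157974243164, 189.8685302734375), 39.99072265625)
top tub 78 x [-0.1199 -0.0874  0.0626  0.0633] y [-0.0078 -0.0052  0.0545  0.0549] ((516.1683349609375, -305.42803955078125), (60.517539978027344, 182.880859375), 6.122920513153076)
scene cradle 306 x [-0.0894 -0.0876  0.0685  0.0769] y [-0.0714 -0.0687  0.0711  0.0737] ((488.53515625, -332.04681396484375), (145.19381713867188, 166.10601806640625), 14.282246589660645)
scene tub 339 x [-0.1237 -0.1213  0.0617  0.0634] y [-0.0512 -0.0491  0.0591  0.0598] ((485.41278076171875, -307.9713134765625), (110.68590545654297, 187.16256713867188), 14.183531761169434)
```

```bash
python3 -m inch '-1 -.18 -.1 0 0 0 0;-1 0 0 .5 0 0 0;-1 0 0 .7 0 0 0;-1 0 0 .7 0 0 0;-1 0 0 .6 0 0 0;-1 0 0 .3 0 0 0;-1 0 0 0 0 0 0' >/dev/null
python3 go.py .4637 -.2381 .0924 104; python3 fit.py
```

```text
t 17.65 pos [ 0.463  -0.2379  0.1421] rpy [-1.7995e+02 -5.0000e-02  1.0399e+02] F [-0.2  0.6 -4.3] w 0.0298 f 60.0
turn [-0.005 -0.005 -0.001]  shift before turn [-0.013  0.023  1.657]  after turn [-0.012  0.022  1.657]
top cradle 83 x [-0.0878 -0.0876  0.0823  0.084 ] y [-0.0647  0.0104  0.0679  0.0679] ((523.5220336914062, -311.8067932128906), (142.82867431640625, 155.90699768066406), 68.33707427978516)
top tub 70 x [-0.0713 -0.0708  0.0677  0.0679] y [-0.0151 -0.0124  0.0511  0.0512] ((533.0026245117188, -337.250244140625), (152.52200317382812, 58.739131927490234), 79.45774841308594)
scene cradle 266 x [-0.089  -0.0882  0.0741  0.079 ] y [-0.0711 -0.0652  0.0719  0.0734] ((489.2503662109375, -333.37249755859375), (143.9886016845703, 167.8363800048828), 14.656721115112305)
scene tub 154 x [-0.117  -0.1155  0.0674  0.0679] y [-0.0554 -0.0539  0.0292  0.0335] ((465.9507141113281, -318.20648193359375), (193.64891052246094, 73.9722900390625), 88.9373550415039)
```

```bash
python3 -m inch '-1 0 0 .4 0 0 0;-1 0 0 .4 0 0 0;-1 0 0 .4 0 0 0;-1 0 0 .25 0 0 0;-1 0 0 .1 0 0 0;-1 0 0 .05 0 0 0;-1 0 0 0 0 0 0' >/dev/null
python3 go.py .4637 -.2381 .0924 104
```

```text
t 18.62 pos [ 0.4638 -0.2383  0.0956] rpy [1.7993e+02 9.0000e-02 1.0401e+02] F [-2.4  2.7  4.6] w 0.0296 f 60.0
turn [0.007 0.009 0.001]  shift before turn [ 0.008 -0.002  0.106]  after turn [ 0.007 -0.002  0.106]
```

```bash
python3 -m inch '-.2 0 0 0 0 0 0;0 0 0 0 0 0 0;0.3 0 0 0 0 0 0;.3 0 0 0 0 0 0;.3 0 0 0 0 0 0;.3 0 0 -.3 0 0 0;.3 0 0 -.7 0 0 0;.3 0 0 -.9 0 0 0;.3 0 0 -.9 0 0 0;.3 0 0 -.9 0 0 0' >/dev/null
python3 -m inch '.3 .8 0 -.9 0 0 0;.3 .8 0 -.5 0 0 0;.3 .8 0 0 0 0 0;.3 .8 0 0 0 0 0;.3 .8 0 0 0 0 0;.3 .8 0 0 0 0 0;.3 0 0 0 0 0 0'|grep -E 'pos|force'
python3 - <<'E'
from h import *
A=np.radians(-76); e=np.array([[np.cos(A),np.sin(A)],[-np.sin(A),np.cos(A)]])
for v in("top","scene"):
    c=camera(v); P=cloud(c); r=(P[...,:2]-[.4886,-.3382])@e.T; X,Y,Z=r[...,0],r[...,1],P[...,2]
    cv2.imwrite(f"pics/{v}5.png",cv2.resize(c["img"][150:240,320:430] if v=="top" else c["img"][130:230,110:230],None,fx=5,fy=5,interpolation=cv2.INTER_CUBIC))
    k=(abs(X)<.1)&(abs(Y)<.075)&(Z>.06)&(Z<.095)&(c["img"].max(2)>60)
    print(v,"rim x",np.percentile(X[k&(X>-.078)],[1,99]).round(4),"y",np.percentile(Y[k],[1,99]).round(4))
    for nm,s in(("far",X>.06),("near",X<-.055),("+y",Y>.045),("-y",Y<-.045)): print(nm,np.percentile(Z[k&s],[50,90]).round(4) if (k&s).any() else None)
    b=cv2.inRange(cv2.cvtColor(c["img"],cv2.COLOR_BGR2HSV),(12,110,50),(32,255,255))>0; b&=(abs(X)<.1)&(abs(Y)<.075)
    print("brass",b.sum(),[np.percentile(a[b],[1,99]).round(3) for a in(X,Y,Z)])
E
```

```text
ee_pos: [0.4283, -0.0975, 0.2486]
force: [-0.5, -0.3, 0.2]
grip_force: 0.0
top rim x [-0.073   0.0698] y [-0.0515  0.0522]
far [0.0726 0.0788]
near [0.0776 0.0902]
+y [0.0762 0.0804]
-y [0.0755 0.0792]
brass 218 [array([-0.055,  0.06 ]), array([-0.044,  0.02 ]), array([0.023, 0.07 ])]
scene rim x [-0.0766  0.0619] y [-0.0539  0.0562]
far [0.075  0.0757]
near [0.0726 0.0877]
+y [0.066  0.0735]
-y [0.0721 0.0758]Traceback (most recent call last):
  File "<stdin>", line 10, in <module>
    return _quantile_unchecked(
        a, q, axis, out, overwrite_input, method, keepdims, weights)
    return _ureduce(a,
                    func=_quantile_ureduce_func,
    ...<5 lines>...
                    overwrite_input=overwrite_input,
                    method=method)
    r = func(a, **kwargs)
    result = _quantile(arr,
                       quantiles=q,
    ...<2 lines>...
                       out=out,
                       weights=wgt)
    slices_having_nans = np.isnan(arr[-1, ...])
                                  ~~~^^^^^^^^^
IndexError: index -1 is out of bounds for axis 0 with size 0
```

View pics/top5.png

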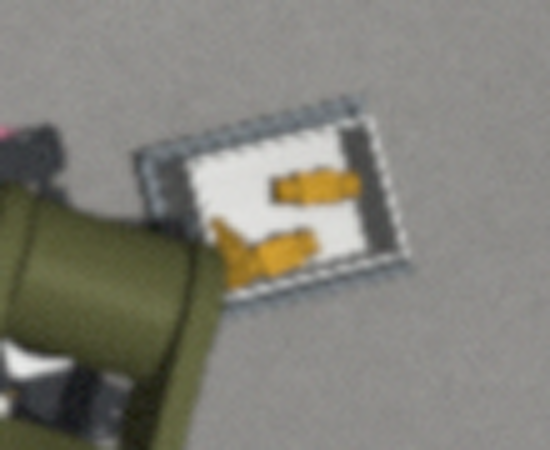

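The crop shows the tub inside the cradle, with two couplings at (315,188) and (285,250) and the third in the near corner at (230,260), partly hidden by the arm. The rim is level at about 0.076 m, the tub is centred within about 2 mm, and all brass is below the rim.

```bash
python3 -c "
from station import ticket
print(ticket.hand_in())"
```

```text
the job is handed in; nothing more can be done
None
```

The 104 mm tub, with all three couplings inside it, stands level and released in the cradle, centred within about 2 mm by my measurement; the job is handed in, but no verdict was returned.

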